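# Lid the test pot and hold the valve lever on its third click

## Task

The brass fitting is loaded for its leak test: set the loose lid squarely on the test pot (do not drop it) so that it sits flush all round, and let go of it. Only then press the hand valve's spring-return lever down past its first two clicks to the third, short of the end stop, and finish while still holding it there, because it springs back if let go. Leave the cartons, the tape roll and the fitting in the pot undisturbed.

Things in the scene. Friction and masses are not known exactly. Their poses are not given: they have to be found in the camera images.
- pot: Test pot, bolted down: open-topped aluminium box, 160 (its x) x 120 (its y) x 80 mm high outside, walls 10 mm thick, so the mouth is 140 x 100 mm and the inner floor is 10 mm up; stands on a 190 x 150 x 6 mm foot plate; a small copper pipe leaves its +x face. Origin at the centre of its underside, on the bench top; z up. Its place and yaw (about +-0.3 rad) vary.
- lid: Loose lid, 0.3 to 0.55 kg: aluminium plate 160 (its x) x 120 (its y) x 6 mm over a black rubber plug 132 x 92 x 12 mm that enters the pot's mouth with 4 mm to spare all round. Origin at the centre of the plug's underside; z up. It starts lying on its plug on the bench, right way up. Seated, its plate lies on the pot's rim and its origin is 68 mm above the pot's origin, with the long sides of lid and pot in line; either way round will do.
- lid_grip (a point): Middle of the lid's handle bar, 55 mm above the lid's origin. The black bar runs along the lid's x: 80 mm long, 16 mm wide (lid's y), 14 mm tall, its top 62 mm above the lid's origin; it stands on two 12 mm posts at its ends (34 mm either side of the middle), with 30 mm clear between bar and plate. Grasp it from above across its 16 mm width.
- valve: Hand valve, bolted down: foot plate 150 x 100 x 8 mm, grey pedestal and cheeks to 153 mm high. Origin on the bench top, 20 mm to -x of the plate's middle; z up. The lever's axle lies along the valve's y, 45 mm to +x of the origin and 130 mm up; the lever reaches from it to -x. Quadrants beside it carry four dark marks: rest, first, second and (longest) third click. Place and yaw (+-0.3 rad) vary.
- lever (a joint): Turn of the lever about its axle, rad: 0 at rest (lever raised 0.45 rad above level), growing as its outer end is pressed down; so the lever's angle above level is 0.45 minus this. Clicks at 0.25, 0.5 and 0.75 (the third, where the lever points 0.30 rad below level); end stop at 0.92. The return spring takes about 3.5 N at the bar to start and about 7.5 N at the third click; each click is only a ripple of about 1.5 to 2 N and does not hold: released, the lever returns to 0.
- bar: Cross bar at the lever's outer end, the part to press: black round bar 24 mm in diameter, 80 mm long along the valve's y. A sleeve that rolls freely about its own length. Origin at its centre, 120 mm from the axle; its y along the valve's y. Centre height above the bench: 182 mm at rest, 154 mm at the first click, 124 mm at the second, 95 mm at the third, 76 mm at the end stop.
- fitting: Brass pipe fitting 60 mm long and 42 mm tall, already lying in the pot; leave it. Origin under its middle.
- carton: Bystander: closed cardboard carton 90 x 70 x 60 mm. Origin at the centre of its underside.
- open_carton: Bystander: open empty carton 110 x 90 x 60 mm with two flaps. Origin at the centre of its underside.
- tape: Bystander: roll of brown tape lying flat, 100 mm across, 48 mm high. Origin at the centre of its underside.
Not all that is in view belongs to the job. Leave any blue, pink or red look-alike of the lid alone.

How it is judged (in metres and radians):
On the way:
1. the lid sits flush on the pot, let go of, while the lever is still at rest (horizontal distance between lid and pot below 0.009 m and z of lid in the frame of pot between 0.064 and 0.071 m and angle between lid's own z axis and vertical below 0.035 rad and contact force between each of the fingers, the arm and lid below 0.3 N and value of joint lever below 0.1 rad), for 0.2 s.
At the end, for the whole second after the job is handed in: The lid lies on the pot's rim (origin 64 to 71 mm above the pot's, centres within 9 mm in plan, tilt under 0.035 rad), untouched by the robot, and the lever is held by the robot (more than 1.5 N on the bar) at its third click, joint value 0.67 to 0.83 rad (horizontal distance between lid and pot below 0.009 m and z of lid in the frame of pot between 0.064 and 0.071 m and angle between lid's own z axis and vertical below 0.035 rad and contact force between each of the fingers, the arm and lid below 0.3 N and value of joint lever between 0.67 and 0.83 rad and contact force between any of the fingers, the arm and bar above 1.5 N); the arm keeps its last pose, push and grip.
It fails at once if the lever is pressed before the lid is on (value of joint lever above 0.15 rad and (z of lid in the frame of pot below 0.06 m or z of lid in the frame of pot above 0.076 m or horizontal distance between lid and pot above 0.015 m)).
It fails at once if the lid is dropped (contact force between each of the fingers, the arm and lid below 0.3 N and linear speed of lid above 0.45 m/s).
It fails at once if the fitting in the pot is disturbed (distance of fitting from where it was at the start of the episode above 0.03 m).
It fails at once if a carton or the tape roll is disturbed (distance of any of carton, open_carton, tape from where it was at the start of the episode above 0.03 m).
It also fails if it takes over 61 s, if anything falls off the work surface, if the arm or the gripper's body presses on something with over 40 N, if the wrist force passes 120 N, or if a joint passes its speed limit or range.

## Robot

A 6-joint arm with a two-finger parallel gripper is mounted at the origin on the work surface. World frame = base frame: x ahead of the robot, y to its left, z up, the work surface at z = 0. Lengths are in mm, angles in rad, forces in N, time in s.
With the tool pointing down it reaches from about 350 to 875 mm from the base axis. Payload 4.2 kg.
Tool frame: the origin (TCP) lies at the very end of the fingers, on their centre line; the grasp point (between the pads) lies 19 mm behind it; y points along the fingers, z is the direction in which the jaws open and shut, and the axes are right-handed (so a half turn about y gives the same grasp; the last joint's range is limited). The gripper opens to 85 mm and grips with 20 to 120 N. Pads are 22 mm wide; open, the fingers measure 114 mm over their backs; the gripper's body (76 mm by 85 mm) begins 54 mm behind the grasp point. The pads swing forward as they close: fully open they stand 13 mm farther back than shut.
Start: joints at [-1.01, 0.385, 0.008, 0, -1.194, -0.259], TCP at [185.79, -596.725, 231.312] pointing down, gripper open.
Joint ranges: [-3.14, 3.14], [-1.21, 2.06], [-1.07, 1.41], [-3.16, 2.05], [-2.99, -0.16], [-3.1, 3.1]. Speed limits (rad/s): [2.79, 2.79, 3.14, 3.14, 3.14, 3.14].

## Interface

Orientations are given as a unit quaternion [x, y, z, w].
In Python, from bench import arm gives the robot as it stands.
- The arm moves only by the shell command python3 -m creep 'ROWS'. ROWS is JSON, a list of rows, each an object with "delta_pos": the shift along the tool's x, y, z in mm, a list of three; "rot": the turn, a rotation vector about the tool's x, y, z in rad, a list of three; "jaw": the finger opening in mm, from 0 to 85.4. A call has exactly 10 rows; each row shifts and turns the commanded pose from where the row before left it, along the tool's axes as they then stand; what a row does not reach is not made up. A row lasts 1/12 s, in which the tool goes at most 41.7 mm and 7.16 degrees, less where a joint would pass 70% of its speed; a pose out of reach is approached as far as the arm can. A call is refused whole if a number of a shift passes 41.7 or a number of a turn 0.125, either way. A call with a gripper value outside its range is refused whole. The fingers move at their own pace and stop on an object; the grip force is fixed at half the most. Time passes only in rows, so rows that do not move let the fingers close, or fill a call up. It gives the time, the measured TCP pose, the force and the opening at its end, in the units of the state.
- arm.read_state(): the state, without advancing time (a new reading comes with each control period).
- arm.get_image(name): name is "scene" or "top"; returns the picture (384x512x3 uint8, red, green, blue); there is no depth.
- arm.calibration(name): a dict with "intrinsics" (3x3 intrinsics, pixels), "dist_coeffs" ([k1, k2, p1, p2, k3] as OpenCV has them; the pictures are not rectified), "R" (3x3) and "t" (3): a world point X has camera coordinates R X + t. Camera axes: x right, y down, z forward; pixel columns grow to the right and rows downward; lengths in mm; the calibration is good to about 2 mm. A picture is of the moment at which its call begins. calibration takes no time and is no camera call.
- arm.job_done(): hands the job in, once; it reports no verdict.
Trained networks look in the newest picture that a camera, given by its name, has taken for a name from the list of things; names that differ only in an ending like _2 or _b are one class to them, and where a whole thing is asked for, a point or a joint stands for the part that bears it (a point fixed in the world has none). Each returns a list of dicts, best first, with "p" (0 to 1); they miss things now and then, are a little off and sometimes report something else, mostly with a low value. They report only what shows in the picture. A call takes as long as a camera call. They do not tell look-alikes from the thing itself.
- arm.find_in(camera, target): "location" ([column, row] in pixels, amid what is visible of it).
- arm.masks_of(camera, target): "pixels" (384x512 bool, what is visible of it) and "location" ([column, row] in pixels, amid what is visible of it).
The state is a dict: "clock": time; "joints": joint angles; "joint_vel": joint speeds; "joint_efforts": joint torques, N m; "position": TCP position; "ee_rot": TCP orientation; "contact_force": force on the tool from outside, world axes, zero at the start; "wrist_torque": the same for the moment, N m; "gripper_width": finger opening in mm.
Only numpy, scipy, OpenCV 4.12 (cv2) and the standard library are available. Lean on these libraries where they do the work, as an engineer would, in place of code of your own. Each camera call takes 0.05 s, during which the arm holds its last target. There are 200 camera calls.

## Working session

There is one attempt and no reset: what is moved stays moved. The work goes in short steps, Python scripts to look and compute and a shell command to move; the robot and the scene stay as the last step left them, time stands still between calls to the robot, and variables do not carry over. Pictures are saved under pics/ and viewed, about 8 in all and at most 12, crops included, and the job is handed in when it is done.

```bash
ls; mkdir -p pics
python3 - <<'E'
from bench import arm
import cv2,numpy as np
s=arm.read_state();print(s)
for n in("scene","top"):
    im=arm.get_image(n);cv2.imwrite(f"pics/{n}0.png",im[:,:,::-1])
    c=arm.calibration(n);print(n,{k:np.round(np.array(v),4).tolist() for k,v in c.items()})
    for t in("pot","lid","lid_grip","valve","bar","lever","fitting","carton","open_carton","tape"):
        print(t,[(np.round(d["location"]).tolist(),round(d["p"],2)) for d in arm.find_in(n,t)])
E
```

```text
pics
{'clock': 0.0, 'joints': array([-1.01041066e+00,  3.85570858e-01,  6.60015911e-03, -5.43048995e-04,
       -1.19400496e+00, -2.58566849e-01]), 'joint_vel': array([ 0.00012303, -0.00181475,  0.00041753, -0.0016766 , -0.00160592,
       -0.0005469 ]), 'joint_efforts': array([ 9.12100804e-04, -3.92286801e+01,  1.88402778e+01,  4.18593898e+00,
       -4.72339714e-03, -1.14973213e-05]), 'position': array([ 185.61272807, -596.17167498,  230.19637989]), 'ee_rot': array([-0.6983027 , -0.10609134,  0.10637747,  0.69985842]), 'contact_force': array([-0.27751142,  0.11972828, -0.70134555]), 'wrist_torque': array([-0.00045644,  0.00114941, -0.00237069]), 'gripper_width': 85.59432809707201}
scene {'intrinsics': [[346.9092, 0.0, 256.023], [0.0, 346.9092, 190.9005], [0.0, 0.0, 1.0]], 'dist_coeffs': [0.0297, 0.0, 0.0, 0.0, 0.0], 'R': [[-0.7713, 0.6365, -0.008], [0.4021, 0.4775, -0.7813], [-0.4934, -0.6058, -0.6241]], 't': [347.9355, -158.4366, 1592.5504]}
pot [([199.0, 168.0], 0.9)]
lid [([331.0, 202.0], 0.86), ([318.0, 281.0], 0.85), ([282.0, 233.0], 0.8), ([388.0, 246.0], 0.6)]
lid_grip [([28
[... 313 characters left out ...]
9], [0.0, 373.445, 194.3329], [0.0, 0.0, 1.0]], 'dist_coeffs': [-0.0369, 0.0, 0.0, 0.0, 0.0], 'R': [[-0.0068, -0.9995, 0.0302], [-0.9961, 0.0041, -0.0881], [0.088, -0.0307, -0.9957]], 't': [82.6492, 553.3897, 1085.6009]}
pot [([370.0, 206.0], 0.58)]
lid [([201.0, 202.0], 0.85), ([198.0, 283.0], 0.61), ([135.0, 190.0], 0.56)]
lid_grip [([202.0, 204.0], 0.8), ([196.0, 286.0], 0.7), ([133.0, 189.0], 0.65), ([115.0, 277.0], 0.63)]
valve [([281.0, 198.0], 0.71)]
bar [([297.0, 218.0], 0.66), ([370.0, 199.0], 0.29)]
lever [([292.0, 213.0], 0.85)]
fitting [([370.0, 200.0], 0.51)]
carton [([285.0, 124.0], 0.89), ([372.0, 200.0], 0.42)]
open_carton [([337.0, 128.0], 0.78)]
tape [([200.0, 119.0], 0.6)]
```

Run:
```python
import cv2
a=cv2.imread("pics/top0.png")
cv2.imwrite("pics/top0c.png",cv2.resize(a[80:340,60:440],(800,547),interpolation=cv2.INTER_CUBIC))
a=cv2.imread("pics/scene0.png")
cv2.imwrite("pics/scene0c.png",cv2.resize(a[110:320,130:430],(800,560),interpolation=cv2.INTER_CUBIC))
```

```text
(no output)
```

View pics/top0c.png

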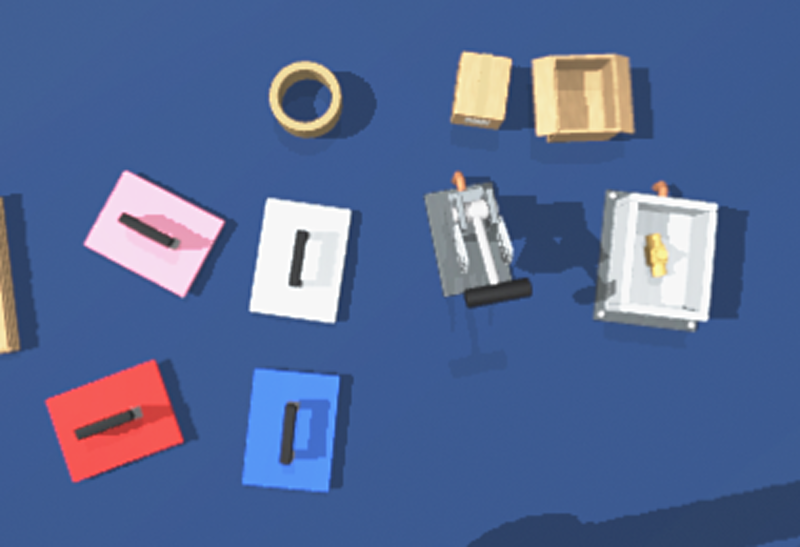

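View pics/scene0c.png

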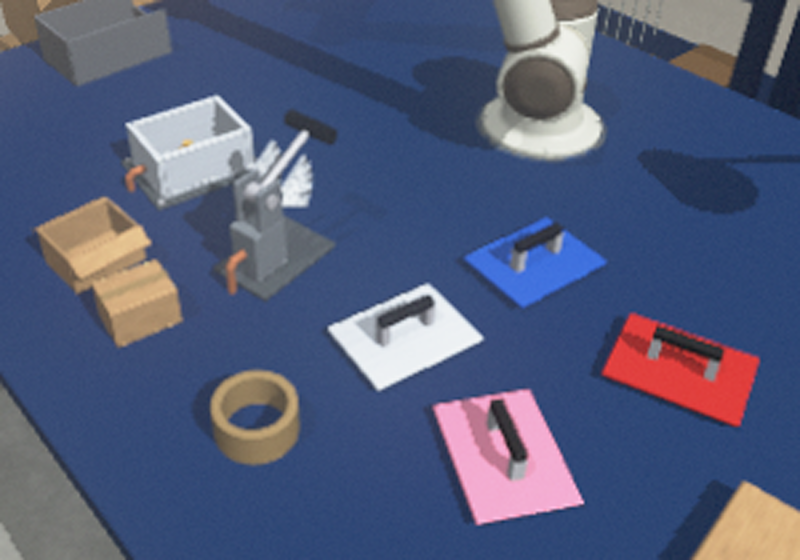

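The target lid is the plain aluminium one, at (202,203) in top and (282,233) in scene. The look-alikes in top are blue (198,286), pink (133,190) and red (115,277). Next I fit the poses of the lid, pot and valve to edges in both cameras.

```bash
cat > h.py <<'E'
from bench import arm
import cv2,numpy as np
from scipy.optimize import differential_evolution
from scipy.ndimage import map_coordinates
CAL={n:{k:np.array(v,float) for k,v in arm.calibration(n).items()} for n in("scene","top")}
def proj(n,P):
    c=CAL[n];return cv2.projectPoints(np.array(P,float).reshape(-1,1,3),cv2.Rodrigues(c["R"])[0],c["t"],c["intrinsics"],c["dist_coeffs"])[0][:,0]
def back(n,px,z):
    c=CAL[n];u=cv2.undistortPoints(np.array([[px]],float),c["intrinsics"],c["dist_coeffs"])[0,0]
    d=c["R"].T@[u[0],u[1],1];o=-c["R"].T@c["t"];return o+d*(z-o[2])/d[2]
def rect(a,b,z,x0=0,y0=0):
    C=np.array([[a,b,0],[a,-b,0],[-a,-b,0],[-a,b,0]])/2.+[x0,y0,z];return [(C[i],C[(i+1)%4]) for i in range(4)]
def placed(segs,p,z=0):
    c,s=np.cos(p[2]),np.sin(p[2]);R=np.array([[c,-s,0],[s,c,0],[0,0,1]])
    return [(R@a+[p[0],p[1],z],R@b+[p[0],p[1],z]) for a,b in segs]
T=np.linspace(.03,.97,40)[:,None]
def fit(ims,segs,p0,z=0,w=(25,25,.15),cams=("top","scene")):
    G={}
    for n in cams:
        g=cv2.GaussianBlur(ims[n],(0,0),1.0).astype(float)
        G[n]=np.max([np.hypot(cv2.Sobel(g[:,:,k],-1,1,0),cv2.Sobel(g[:,:,k],-1,0,1)) for k in range(3)],0)
        G[n]=np.minimum(G[n],150)
    def cost(p):
        s=0
        for n in cams:
            for a,b in placed(segs,p,z):
                q=proj(n,a+(b-a)*T);s-=map_coordinates(G[n],[q[:,1],q[:,0]],order=1).mean()
        return s/len(segs)/len(cams)
    r=differential_evolution(cost,[(p0[i]-w[i],p0[i]+w[i]) for i in range(3)],seed=1,maxiter=60,popsize=10)
    return r.x,r.fun
def draw(im,n,segs,p,z=0,k=1,o=(0,0),col=(0,255,0)):
    for a,b in placed(segs,p,z):
        q=(proj(n,[a,b])-o+.5)*k-.5;cv2.line(im,*[tuple(int(v) for v in np.round(x)) for x in q],col,1)
LID=rect(160,120,18)+rect(80,16,62)
POT=rect(160,120,80)+rect(140,100,80)
VAL=rect(150,100,8,20)
BAR=rect(24,80,182,45-120*np.cos(.45))
E
cat > fit0.py <<'E'
from h import *
ims={n:cv2.imread(f"pics/{n}0.png") for n in("top","scene")}
l0=back("top",(202,203),40);pt0=back("top",(372,203),60);v0=back("top",(285,196),8)
res={}
for nm,S,p0 in(("lid",LID,[*l0[:2],-.15]),("pot",POT,[*pt0[:2],-.1]),("val",VAL,[*v0[:2],.2])):
    for cams in(("top","scene"),("top",),("scene",)):
        r=fit(ims,S,p0,cams=cams);print(nm,cams,np.round(r[0],3),round(r[1]))
        res.setdefault(nm,r[0])
for nm,n,S,c in(("bar","top",(297,218),182),("bar","scene",(247,156),182)): print(nm,n,back(n,S,c))
out=[]
for n,o in(("top",(170,150)),("scene",(170,130))):
    k=3;im=cv2.resize(ims[n][o[1]:o[1]+130,o[0]:o[0]+250],None,fx=k,fy=k,interpolation=cv2.INTER_CUBIC)
    for nm,S in(("lid",LID),("pot",POT),("val",VAL+BAR)): draw(im,n,S,res[nm],0,k,o)
    out.append(im)
cv2.imwrite("pics/fit0.png",cv2.resize(np.vstack(out),None,fx=.76,fy=.76,interpolation=cv2.INTER_AREA))
E
python3 fit0.py
```

```text
lid ('top', 'scene') [ 5.28897e+02  2.27559e+02 -1.42000e-01] -146
lid ('top',) [ 5.27968e+02  2.24452e+02 -1.47000e-01] -150
lid ('scene',) [ 5.31617e+02  2.30410e+02 -1.54000e-01] -147
pot ('top', 'scene') [ 5.26144e+02 -2.84975e+02 -1.34000e-01] -117
pot ('top',) [ 5.26702e+02 -2.77443e+02 -1.34000e-01] -111
pot ('scene',) [ 5.28462e+02 -2.84522e+02 -1.22000e-01] -128
val ('top', 'scene') [ 5.40121e+02 -1.49160e+01  2.01000e-01] -114
val ('top',) [ 5.40779e+02 -1.56050e+01  1.96000e-01] -143
val ('scene',) [ 5.3749e+02 -1.1076e+01  1.9400e-01] -92
bar top [479.00460989 -30.76493087 182.        ]
bar scene [466.87467295 -30.39152156 182.        ]
```

View pics/fit0.png

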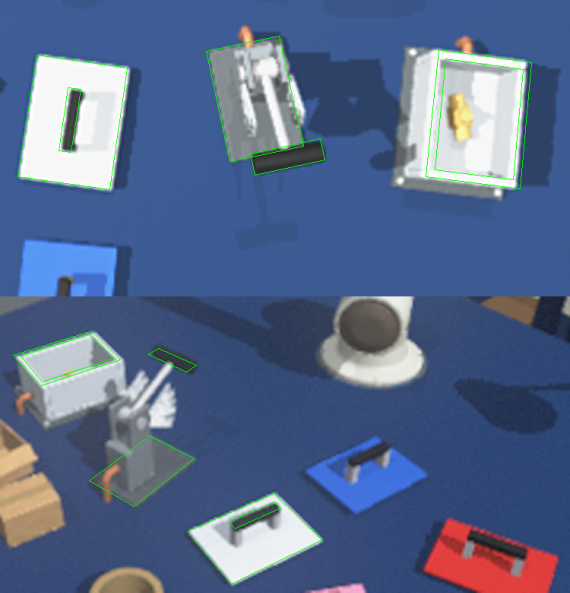

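Overlays look right for the lid and valve. The pot's y is ambiguous (-277 or -285), so I take one close crop of the pot with the foot plate added to the fit.

```bash
cat > f1.py <<'E'
from h import *
ims={n:cv2.imread(f"pics/{n}0.png") for n in("top","scene")}
F=rect(190,150,6)
out=[]
for cams in(("top","scene"),("top",),("scene",)):
    r=fit(ims,rect(160,120,80)+rect(140,100,80)+F,(526,-280,-.13),w=(15,15,.1),cams=cams);print(cams,r)
    r1=fit(ims,F,(526,-280,-.13),w=(15,15,.1),cams=cams);print("foot",cams,r1)
    if len(cams)==2:p=r[0]
for n,o in(("top",(335,160)),("scene",(165,135))):
    k=6;im=cv2.resize(ims[n][o[1]:o[1]+85,o[0]:o[0]+65],None,fx=k,fy=k,interpolation=cv2.INTER_CUBIC)
    draw(im,n,POT+F,p,0,k,o);draw(im,n,POT,(526.5,-277.4,-.134),0,k,o,(0,0,255));out.append(im)
cv2.imwrite("pics/fit1.png",np.hstack(out))
E
python3 f1.py
```

```text
('top', 'scene') (array([ 5.25385502e+02, -2.90116339e+02, -1.32363131e-01]), np.float64(-113.99362149829705))
foot ('top', 'scene') (array([ 5.24942671e+02, -2.91946054e+02, -1.31010310e-01]), np.float64(-118.4331544412366))
('top',) (array([ 5.25055523e+02, -2.91147503e+02, -1.29527962e-01]), np.float64(-115.51672142142904))
foot ('top',) (array([ 5.24957980e+02, -2.92333208e+02, -1.18063398e-01]), np.float64(-144.7799728910898))
('scene',) (array([ 5.28008212e+02, -2.84370011e+02, -1.17906604e-01]), np.float64(-116.679420338957))
foot ('scene',) (array([ 5.11e+02, -2.65e+02, -2.30e-01]), np.float64(-104.51144698671153))
```

View pics/fit1.png

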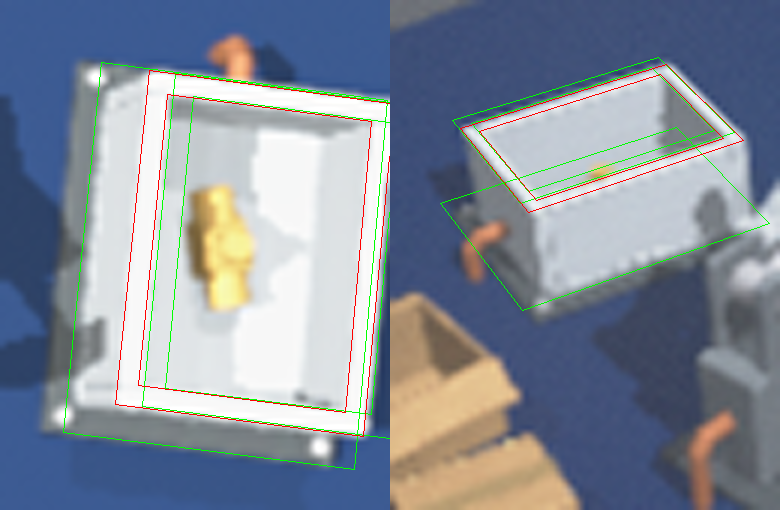

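Crop shows the red overlay (top-only fit: x 526.5, y -277.4, yaw -0.134) matching the rim in both views. I use that for the pot and the top-only fit for the lid, (528, 225, -0.147).

```bash
cat >> h.py <<'E'
from scipy.spatial.transform import Rotation as Ro
def plan(pos,yaw=None):
    """turn about tool y to get the jaw axis along yaw (mod pi); then shift in turned tool axes"""
    s=arm.read_state();R=Ro.from_quat(s["ee_rot"]).as_matrix()
    print("t",s["clock"],"pos",np.round(s["position"],1),"jaw",np.round(s["gripper_width"],1),"F",np.round(s["contact_force"],1),"j",np.round(s["joints"],2))
    jy=np.arctan2(R[1,2],R[0,2])
    if yaw is None: yaw=jy
    d=(yaw-jy+np.pi/2)%np.pi-np.pi/2
    c=d+jy   # target: y down, z=(cos c, sin c,0), x=y cross z
    y=np.array([0,0,-1.]);z=np.array([np.cos(c),np.sin(c),0]);Rt=np.c_[np.cross(y,z),y,z]
    print("jaw yaw",round(jy,3),"rotvec first",np.round(Ro.from_matrix(R.T@Rt).as_rotvec(),3),"then shift",np.round(Rt.T@(np.array(pos)-s["position"]),1))
E
python3 - <<'E'
from h import *
R=Ro.from_quat(arm.read_state()["ee_rot"]).as_matrix();print(R.round(3))
plan((528,225,270),-.147+np.pi/2)
plan((528,225,36),-.147+np.pi/2)
E
```

```text
[[ 0.955 -0.    -0.297]
 [ 0.297  0.     0.955]
 [-0.    -1.     0.   ]]
t 1.1 pos [ 185.8 -596.7  231.3] jaw 85.5 F [-0.3  0.5 -0.4] j [-1.01  0.38  0.01  0.   -1.19 -0.26]
jaw yaw 1.873 rotvec first [-0.     0.449 -0.   ] then shift [218.2 -38.7 863. ]
t 1.1 pos [ 185.8 -596.7  231.3] jaw 85.5 F [-0.3  0.5 -0.4] j [-1.01  0.38  0.01  0.   -1.19 -0.26]
jaw yaw 1.873 rotvec first [-0.     0.449 -0.   ] then shift [218.2 195.3 863. ]
```

```bash
python3 -m creep '[{"delta_pos":[0,-9.7,0],"rot":[0,0.112,0],"jaw":85},{"delta_pos":[0,-9.7,0],"rot":[0,0.112,0],"jaw":85},{"delta_pos":[0,-9.7,0],"rot":[0,0.112,0],"jaw":85},{"delta_pos":[0,-9.6,0],"rot":[0,0.113,0],"jaw":85},{"delta_pos":[8.4,0,33.2],"rot":[0,0,0],"jaw":85},{"delta_pos":[8.4,0,33.2],"rot":[0,0,0],"jaw":85},{"delta_pos":[8.4,0,33.2],"rot":[0,0,0],"jaw":85},{"delta_pos":[8.4,0,33.2],"rot":[0,0,0],"jaw":85},{"delta_pos":[8.4,0,33.2],"rot":[0,0,0],"jaw":85},{"delta_pos":[8.4,0,33.2],"rot":[0,0,0],"jaw":85}]'
for i in 1 2; do :; done
python3 -m creep '[{"delta_pos":[8.4,0,33.2],"rot":[0,0,0],"jaw":85},{"delta_pos":[8.4,0,33.2],"rot":[0,0,0],"jaw":85},{"delta_pos":[8.4,0,33.2],"rot":[0,0,0],"jaw":85},{"delta_pos":[8.4,0,33.2],"rot":[0,0,0],"jaw":85},{"delta_pos":[8.4,0,33.2],"rot":[0,0,0],"jaw":85},{"delta_pos":[8.4,0,33.2],"rot":[0,0,0],"jaw":85},{"delta_pos":[8.4,0,33.2],"rot":[0,0,0],"jaw":85},{"delta_pos":[8.4,0,33.2],"rot":[0,0,0],"jaw":85},{"delta_pos":[8.4,0,33.2],"rot":[0,0,0],"jaw":85},{"delta_pos":[8.4,0,33.2],"rot":[0,0,0],"jaw":85}]'
python3 -m creep '[{"delta_pos":[8.4,0,33.2],"rot":[0,0,0],"jaw":85},{"delta_pos":[8.4,0,33.2],"rot":[0,0,0],"jaw":85},{"delta_pos":[8.4,0,33.2],"rot":[0,0,0],"jaw":85},{"delta_pos":[8.4,0,33.2],"rot":[0,0,0],"jaw":85},{"delta_pos":[8.4,0,33.2],"rot":[0,0,0],"jaw":85},{"delta_pos":[8.4,0,33.2],"rot":[0,0,0],"jaw":85},{"delta_pos":[8.4,0,33.2],"rot":[0,0,0],"jaw":85},{"delta_pos":[8.4,0,33.2],"rot":[0,0,0],"jaw":85},{"delta_pos":[8.4,0,33.2],"rot":[0,0,0],"jaw":85},{"delta_pos":[8.4,0,33.2],"rot":[0,0,0],"jaw":85}]'
python3 -c "
from h import *
plan((528,225,36),-.147+np.pi/2)"
```

```text
clock: 1.93
position: [265.1, -405.6, 270.1]
ee_rot: [0.705, -0.052, 0.052, -0.705]
contact_force: [2.1, 0.6, -0.5]
gripper_width: 85.0
clock: 2.77
position: [396.9, -89.3, 270.5]
ee_rot: [-0.705, 0.051, -0.052, 0.705]
contact_force: [0.6, -0.7, -1.1]
gripper_width: 85.1
clock: 3.6
position: [528.8, 226.8, 270.1]
ee_rot: [-0.705, 0.052, -0.052, 0.705]
contact_force: [0.9, -0.0, -0.4]
gripper_width: 85.1
t 3.6 pos [528.8 226.8 270.1] jaw 85.1 F [ 0.9 -0.  -0.4] j [ 0.69  0.28 -0.05  0.   -1.24 -2.4 ]
jaw yaw 1.424 rotvec first [-0.  0.  0.] then shift [ -0.5 234.1  -1.9]
```

```bash
python3 -m creep '[{"delta_pos":[-0.5,34,-1.9],"rot":[0,0,0],"jaw":85},{"delta_pos":[0,34,0],"rot":[0,0,0],"jaw":85},{"delta_pos":[0,32,0],"rot":[0,0,0],"jaw":85},{"delta_pos":[0,30,0],"rot":[0,0,0],"jaw":85},{"delta_pos":[0,26,0],"rot":[0,0,0],"jaw":85},{"delta_pos":[0,22,0],"rot":[0,0,0],"jaw":85},{"delta_pos":[0,20,0],"rot":[0,0,0],"jaw":85},{"delta_pos":[0,16,0],"rot":[0,0,0],"jaw":85},{"delta_pos":[0,12,0],"rot":[0,0,0],"jaw":85},{"delta_pos":[0,8,0],"rot":[0,0,0],"jaw":85}]'
python3 - <<'E'
from h import *
ims=[]
for n in("top","scene"):
    im=arm.get_image(n)[:,:,::-1].copy();p=proj(n,[arm.read_state()["position"]])[0].astype(int);print(p)
    a=im[p[1]-50:p[1]+50,p[0]-65:p[0]+65];ims.append(cv2.resize(a,None,fx=3,fy=3,interpolation=cv2.INTER_CUBIC))
cv2.imwrite("pics/grasp0.png",np.hstack(ims)); plan((528,225,36),-.147+np.pi/2)
E
```

```text
clock: 4.43
position: [527.1, 222.9, 34.5]
ee_rot: [0.706, -0.053, 0.051, -0.705]
contact_force: [-0.4, 0.3, -1.1]
gripper_width: 84.9
[202 203]
[280 230]
t 4.5333 pos [527.  222.8  34.7] jaw 84.8 F [ 0.3 -0.2  0. ] j [ 0.68  0.51 -0.35 -0.   -0.71 -2.4 ]
jaw yaw 1.423 rotvec first [ 0.002 -0.    -0.002] then shift [ 0.7 -1.3  2.3]
```

View pics/grasp0.png

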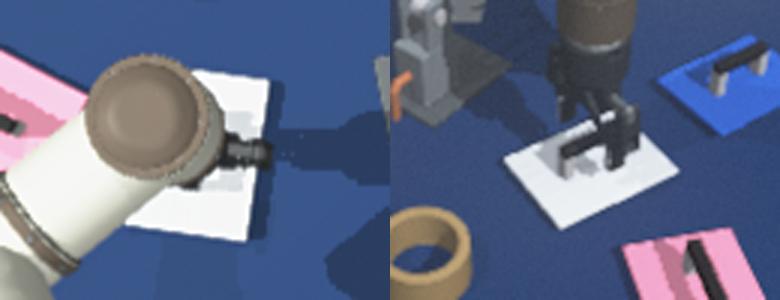

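Fingers straddle the aluminium lid's handle (scene view). Closing and then lifting a little.

```bash
python3 -m creep '[{"delta_pos":[0.7,-1,1.5],"rot":[0,0,0],"jaw":40},{"delta_pos":[0,0,0],"rot":[0,0,0],"jaw":30},{"delta_pos":[0,0,0],"rot":[0,0,0],"jaw":22},{"delta_pos":[0,0,0],"rot":[0,0,0],"jaw":5},{"delta_pos":[0,0,0],"rot":[0,0,0],"jaw":5},{"delta_pos":[0,0,0],"rot":[0,0,0],"jaw":5},{"delta_pos":[0,0,0],"rot":[0,0,0],"jaw":5},{"delta_pos":[0,0,0],"rot":[0,0,0],"jaw":5},{"delta_pos":[0,0,0],"rot":[0,0,0],"jaw":5},{"delta_pos":[0,0,0],"rot":[0,0,0],"jaw":5}]'
python3 -m creep '[{"delta_pos":[0,-3,0],"rot":[0,0,0],"jaw":5},{"delta_pos":[0,-6,0],"rot":[0,0,0],"jaw":5},{"delta_pos":[0,-10,0],"rot":[0,0,0],"jaw":5},{"delta_pos":[0,-15,0],"rot":[0,0,0],"jaw":5},{"delta_pos":[0,-20,0],"rot":[0,0,0],"jaw":5},{"delta_pos":[0,-20,0],"rot":[0,0,0],"jaw":5},{"delta_pos":[0,-15,0],"rot":[0,0,0],"jaw":5},{"delta_pos":[0,-8,0],"rot":[0,0,0],"jaw":5},{"delta_pos":[0,-3,0],"rot":[0,0,0],"jaw":5},{"delta_pos":[0,0,0],"rot":[0,0,0],"jaw":5}]'
python3 -c "
from h import *
plan((526.5,-277.4,300),-.134+np.pi/2)"
```

```text
clock: 5.37
position: [529.1, 225.2, 37.8]
ee_rot: [-0.705, 0.051, -0.052, 0.706]
contact_force: [-0.7, 0.7, 5.3]
gripper_width: 14.9
clock: 6.2
position: [528.4, 224.6, 137.3]
ee_rot: [-0.705, 0.052, -0.052, 0.705]
contact_force: [-0.2, -0.5, -4.3]
gripper_width: 14.8
t 6.2 pos [528.4 224.6 137.3] jaw 14.8 F [-0.2 -0.5 -4.3] j [ 0.68  0.38 -0.25 -0.   -0.94 -2.4 ]
jaw yaw 1.423 rotvec first [-0.    -0.014 -0.   ] then shift [  65.2 -162.7 -497.7]
```

```bash
python3 -m creep '[{"delta_pos":[0,-8,0],"rot":[0,-0.014,0],"jaw":5},{"delta_pos":[0,-16,0],"rot":[0,0,0],"jaw":5},{"delta_pos":[0,-20,0],"rot":[0,0,0],"jaw":5},{"delta_pos":[0,-20,0],"rot":[0,0,0],"jaw":5},{"delta_pos":[0,-20,0],"rot":[0,0,0],"jaw":5},{"delta_pos":[0,-20,0],"rot":[0,0,0],"jaw":5},{"delta_pos":[0,-20,0],"rot":[0,0,0],"jaw":5},{"delta_pos":[0,-20,-4],"rot":[0,0,0],"jaw":5},{"delta_pos":[1,-13,-10],"rot":[0,0,0],"jaw":5},{"delta_pos":[2,-6,-16],"rot":[0,0,0],"jaw":5}]'
python3 -m creep '[{"delta_pos":[3,0,-22],"rot":[0,0,0],"jaw":5},{"delta_pos":[3.6,0,-27],"rot":[0,0,0],"jaw":5},{"delta_pos":[3.6,0,-27],"rot":[0,0,0],"jaw":5},{"delta_pos":[3.6,0,-27],"rot":[0,0,0],"jaw":5},{"delta_pos":[3.6,0,-27],"rot":[0,0,0],"jaw":5},{"delta_pos":[3.6,0,-27],"rot":[0,0,0],"jaw":5},{"delta_pos":[3.6,0,-27],"rot":[0,0,0],"jaw":5},{"delta_pos":[3.6,0,-27],"rot":[0,0,0],"jaw":5},{"delta_pos":[3.6,0,-27],"rot":[0,0,0],"jaw":5},{"delta_pos":[3.6,0,-27],"rot":[0,0,0],"jaw":5}]'
python3 -m creep '[{"delta_pos":[3.6,0,-27],"rot":[0,0,0],"jaw":5},{"delta_pos":[3.6,0,-27],"rot":[0,0,0],"jaw":5},{"delta_pos":[3.6,0,-27],"rot":[0,0,0],"jaw":5},{"delta_pos":[3.6,0,-27],"rot":[0,0,0],"jaw":5},{"delta_pos":[3.6,0,-27],"rot":[0,0,0],"jaw":5},{"delta_pos":[3.6,0,-26],"rot":[0,0,0],"jaw":5},{"delta_pos":[3,0,-20],"rot":[0,0,0],"jaw":5},{"delta_pos":[1.8,0,-13],"rot":[0,0,0],"jaw":5},{"delta_pos":[1,0,-8],"rot":[0,0,0],"jaw":5},{"delta_pos":[0,0,-3],"rot":[0,0,0],"jaw":5}]'
python3 -c "
from h import *
plan((526.5,-277.4,160),-.134+np.pi/2)"
```

```text
clock: 7.03
position: [528.0, 195.1, 301.3]
ee_rot: [-0.705, 0.046, -0.047, 0.706]
contact_force: [0.4, -0.3, -4.3]
gripper_width: 14.8
clock: 7.87
position: [526.0, -74.8, 298.6]
ee_rot: [0.706, -0.048, 0.046, -0.705]
contact_force: [-0.0, 0.5, -5.4]
gripper_width: 15.0
clock: 8.7
position: [526.7, -280.6, 298.9]
ee_rot: [-0.705, 0.048, -0.047, 0.706]
contact_force: [0.6, -0.1, -4.6]
gripper_width: 14.8
t 8.7 pos [ 526.7 -280.6  298.9] jaw 14.8 F [ 0.6 -0.1 -4.6] j [-0.22  0.3   0.05 -0.   -1.32 -1.49]
jaw yaw 1.436 rotvec first [-0.    -0.001 -0.002] then shift [ -0.6 138.9   3.1]
```

```bash
python3 -m creep '[{"delta_pos":[-0.6,8,1],"rot":[0,0,0],"jaw":5},{"delta_pos":[0,15,1],"rot":[0,0,0],"jaw":5},{"delta_pos":[0,20,1],"rot":[0,0,0],"jaw":5},{"delta_pos":[0,22,0],"rot":[0,0,0],"jaw":5},{"delta_pos":[0,22,0],"rot":[0,0,0],"jaw":5},{"delta_pos":[0,20,0],"rot":[0,0,0],"jaw":5},{"delta_pos":[0,15,0],"rot":[0,0,0],"jaw":5},{"delta_pos":[0,8,0],"rot":[0,0,0],"jaw":5},{"delta_pos":[0,4,0],"rot":[0,0,0],"jaw":5},{"delta_pos":[0,0,0],"rot":[0,0,0],"jaw":5}]'
cat > chk.py <<'E'
from h import *
import sys
tag=sys.argv[1]
ims={n:arm.get_image(n)[:,:,::-1].copy() for n in("top","scene")}
P=(526.5,-277.4,-.134)
plan((*P[:2],float(sys.argv[2])),P[2]+np.pi/2)
s=arm.read_state();z=s["position"][2]-37.5;S=rect(160,120,18)
for cams in(("top","scene"),("top",),("scene",)):
    r=fit(ims,S,(*s["position"][:2],-.134),z,w=(12,12,.06),cams=cams);print("lid",cams,r[0].round(3),round(r[1]))
    if cams==("scene",): p=r[0]
out=[]
for n in("top","scene"):
    q=proj(n,[[P[0],P[1],90]])[0];o=(q-[45,45]).astype(int);k=5
    im=cv2.resize(ims[n][o[1]:o[1]+85,o[0]:o[0]+78],None,fx=k,fy=k,interpolation=cv2.INTER_CUBIC)
    draw(im,n,rect(160,120,80),P,0,k,o,(0,0,255))
    draw(im,n,S,(s["position"][0],s["position"][1],-.134),z,k,o)
    out.append(im)
cv2.imwrite(f"pics/{tag}.png",np.hstack(out))
E
python3 chk.py over 110
```

```text
clock: 9.53
position: [527.1, -275.8, 165.4]
ee_rot: [-0.705, 0.047, -0.046, 0.706]
contact_force: [-0.6, -0.1, -4.5]
gripper_width: 15.1
t 9.6333 pos [ 528.  -276.5  167.1] jaw 15.3 F [ 0.3 -0.5 -4. ] j [-0.21  0.39 -0.16  0.   -1.02 -1.49]
jaw yaw 1.438 rotvec first [0.001 0.002 0.002] then shift [-1.3 57.1 -1.1]
lid ('top', 'scene') [ 5.25300e+02 -2.69921e+02 -8.60000e-02] -99
lid ('top',) [ 5.19430e+02 -2.69443e+02 -7.40000e-02] -54
lid ('scene',) [ 5.29300e+02 -2.64558e+02 -1.60000e-01] -147
```

View pics/over.png

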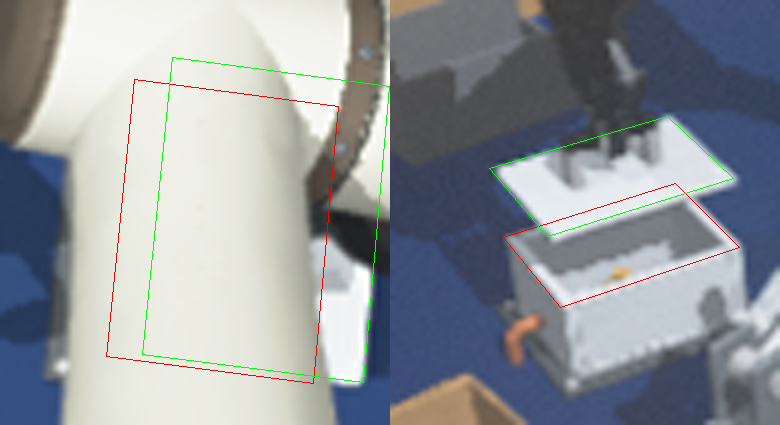

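```bash
python3 -m creep '[{"delta_pos":[-0.7,3,-0.5],"rot":[0,0,0],"jaw":5},{"delta_pos":[0,6,0],"rot":[0,0,0],"jaw":5},{"delta_pos":[0,7,0],"rot":[0,0,0],"jaw":5},{"delta_pos":[0,7,0],"rot":[0,0,0],"jaw":5},{"delta_pos":[0,6,0],"rot":[0,0,0],"jaw":5},{"delta_pos":[0,5,0],"rot":[0,0,0],"jaw":5},{"delta_pos":[0,3,0],"rot":[0,0,0],"jaw":5},{"delta_pos":[0,0,0],"rot":[0,0,0],"jaw":5},{"delta_pos":[0,0,0],"rot":[0,0,0],"jaw":5},{"delta_pos":[0,0,0],"rot":[0,0,0],"jaw":5}]'
cat > chk2.py <<'E'
from h import *
import sys
im=arm.get_image("scene")[:,:,::-1].copy();s=arm.read_state()
P=(526.5,-277.4,-.134);plan((*P[:2],110),P[2]+np.pi/2)
z=s["position"][2]-37.5
q=proj("scene",[[P[0],P[1],90]])[0];o=(q-[36,32]).astype(int);k=10
b=cv2.resize(im[o[1]:o[1]+58,o[0]:o[0]+74],None,fx=k,fy=k,interpolation=cv2.INTER_CUBIC)
draw(b,"scene",rect(160,120,80),P,0,k,o,(0,0,255))
draw(b,"scene",rect(160,120,18),(s["position"][0],s["position"][1],-.134),z,k,o)
draw(b,"scene",rect(160,120,12),(s["position"][0],s["position"][1],-.134),z,k,o,(255,255,0))
cv2.imwrite(f"pics/{sys.argv[1]}.png",b)
cv2.imwrite(f"pics/{sys.argv[1]}_raw.png",im)
E
python3 chk2.py low
```

```text
clock: 10.47
position: [526.8, -277.1, 129.4]
ee_rot: [0.706, -0.047, 0.047, -0.705]
contact_force: [-1.2, 0.1, -4.2]
gripper_width: 14.8
t 10.5167 pos [ 526.8 -277.1  129.4] jaw 14.8 F [-0.3  0.1 -4.5] j [-0.21  0.42 -0.21  0.   -0.94 -1.49]
jaw yaw 1.438 rotvec first [0.    0.001 0.001] then shift [-0.2 19.4 -0.3]
```

View pics/low.png

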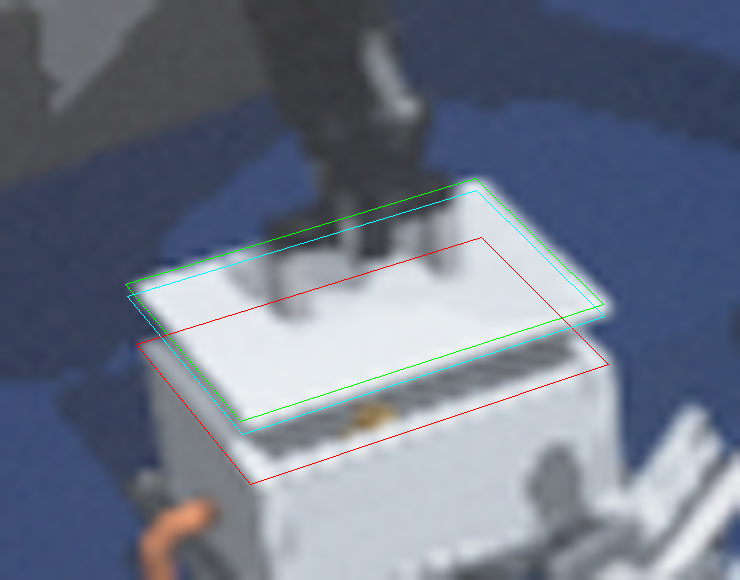

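Lid (green) and pot rim (red) outlines both show the same ~0.8 px offset to the real edges, so the two are aligned relative to each other. Lowering in stages and watching the force.

```bash
python3 -m creep '[{"delta_pos":[-0.2,2,0],"rot":[0,0,0],"jaw":5},{"delta_pos":[0,3,0],"rot":[0,0,0],"jaw":5},{"delta_pos":[0,3,0],"rot":[0,0,0],"jaw":5},{"delta_pos":[0,2,0],"rot":[0,0,0],"jaw":5},{"delta_pos":[0,2,0],"rot":[0,0,0],"jaw":5},{"delta_pos":[0,2,0],"rot":[0,0,0],"jaw":5},{"delta_pos":[0,1.5,0],"rot":[0,0,0],"jaw":5},{"delta_pos":[0,1.5,0],"rot":[0,0,0],"jaw":5},{"delta_pos":[0,0,0],"rot":[0,0,0],"jaw":5},{"delta_pos":[0,0,0],"rot":[0,0,0],"jaw":5}]'
```

```text
clock: 11.35
position: [526.2, -277.0, 112.0]
ee_rot: [0.706, -0.047, 0.047, -0.706]
contact_force: [-0.4, 0.2, -4.9]
gripper_width: 14.7
```

No contact and the plug is entering. Lower the last ~6.5 mm.

```bash
python3 -m creep '[{"delta_pos":[0,1,0],"rot":[0,0,0],"jaw":5},{"delta_pos":[0,1,0],"rot":[0,0,0],"jaw":5},{"delta_pos":[0,1,0],"rot":[0,0,0],"jaw":5},{"delta_pos":[0,1,0],"rot":[0,0,0],"jaw":5},{"delta_pos":[0,0.8,0],"rot":[0,0,0],"jaw":5},{"delta_pos":[0,0.6,0],"rot":[0,0,0],"jaw":5},{"delta_pos":[0,0.5,0],"rot":[0,0,0],"jaw":5},{"delta_pos":[0,0.4,0],"rot":[0,0,0],"jaw":5},{"delta_pos":[0,0,0],"rot":[0,0,0],"jaw":5},{"delta_pos":[0,0,0],"rot":[0,0,0],"jaw":5}]'
```

```text
clock: 12.18
position: [526.2, -277.0, 105.8]
ee_rot: [0.706, -0.047, 0.047, -0.706]
contact_force: [0.0, 0.4, -3.4]
gripper_width: 14.6
```

```bash
python3 -m creep '[{"delta_pos":[0,0.4,0],"rot":[0,0,0],"jaw":5},{"delta_pos":[0,0.4,0],"rot":[0,0,0],"jaw":5},{"delta_pos":[0,0,0],"rot":[0,0,0],"jaw":5},{"delta_pos":[0,0,0],"rot":[0,0,0],"jaw":5},{"delta_pos":[0,0,0],"rot":[0,0,0],"jaw":5},{"delta_pos":[0,0,0],"rot":[0,0,0],"jaw":5},{"delta_pos":[0,0,0],"rot":[0,0,0],"jaw":5},{"delta_pos":[0,0,0],"rot":[0,0,0],"jaw":5},{"delta_pos":[0,0,0],"rot":[0,0,0],"jaw":5},{"delta_pos":[0,0,0],"rot":[0,0,0],"jaw":5}]'
```

```text
clock: 13.02
position: [526.3, -277.0, 105.8]
ee_rot: [0.706, -0.047, 0.047, -0.705]
contact_force: [-3.8, 2.5, 5.8]
gripper_width: 15.0
```

Contact: z stopped and the force rose to +5.8 N. Release, wait, then rise.

```bash
python3 -m creep '[{"delta_pos":[0,-0.4,0],"rot":[0,0,0],"jaw":18},{"delta_pos":[0,0,0],"rot":[0,0,0],"jaw":24},{"delta_pos":[0,0,0],"rot":[0,0,0],"jaw":34},{"delta_pos":[0,0,0],"rot":[0,0,0],"jaw":50},{"delta_pos":[0,0,0],"rot":[0,0,0],"jaw":60},{"delta_pos":[0,0,0],"rot":[0,0,0],"jaw":60},{"delta_pos":[0,0,0],"rot":[0,0,0],"jaw":60},{"delta_pos":[0,0,0],"rot":[0,0,0],"jaw":60},{"delta_pos":[0,0,0],"rot":[0,0,0],"jaw":60},{"delta_pos":[0,0,0],"rot":[0,0,0],"jaw":60}]'
python3 -m creep '[{"delta_pos":[0,-5,0],"rot":[0,0,0],"jaw":60},{"delta_pos":[0,-10,0],"rot":[0,0,0],"jaw":60},{"delta_pos":[0,-20,0],"rot":[0,0,0],"jaw":60},{"delta_pos":[0,-25,0],"rot":[0,0,0],"jaw":60},{"delta_pos":[0,-30,0],"rot":[0,0,0],"jaw":60},{"delta_pos":[0,-30,0],"rot":[0,0,0],"jaw":60},{"delta_pos":[0,-30,0],"rot":[0,0,0],"jaw":60},{"delta_pos":[0,-25,0],"rot":[0,0,0],"jaw":60},{"delta_pos":[0,-15,0],"rot":[0,0,0],"jaw":0},{"delta_pos":[0,-5,0],"rot":[0,0,0],"jaw":0}]'
python3 - <<'E'
from h import *
im=arm.get_image("scene")[:,:,::-1].copy();ims={"scene":im}
P=(526.5,-277.4,-.134)
o=np.array([165,115]);k=6
b=cv2.resize(im[o[1]:o[1]+95,o[0]:o[0]+110],None,fx=k,fy=k,interpolation=cv2.INTER_CUBIC)
draw(b,"scene",rect(160,120,86),P,0,k,o)
cv2.imwrite("pics/seat.png",b)
# valve geometry from fit (scene+top)
for nm,y in(("val",.2),):
    V=(540.5,-15.3,.197);c,s=np.cos(V[2]),np.sin(V[2])
    for a in(0,.25,.5,.75):
        x=45-120*np.cos(.45-a);print(a,np.round([V[0]+c*x,V[1]+s*x,130+120*np.sin(.45-a)],1))
plan((430,-40,270),None)
E
```

```text
clock: 13.85
position: [526.3, -277.0, 105.3]
ee_rot: [0.706, -0.047, 0.047, -0.706]
contact_force: [-0.0, -0.4, 0.0]
gripper_width: 60.0
clock: 14.68
position: [527.3, -277.5, 305.2]
ee_rot: [0.706, -0.044, 0.05, -0.705]
contact_force: [-0.0, 0.1, -0.2]
gripper_width: 36.8
0 [478.7 -27.6 182.2]
0.25 [469.3 -29.5 153.8]
0.5 [467.1 -30.  124. ]
0.75 [472.2 -28.9  94.5]
t 14.7333 pos [ 527.  -277.3  304.1] jaw 29.1 F [ 0.2 -0.4  1.2] j [-0.21  0.29  0.05  0.   -1.32 -1.49]
jaw yaw 1.438 rotvec first [0.001 0.    0.006] then shift [-127.6   34.1  222.4]
```

View pics/seat.png

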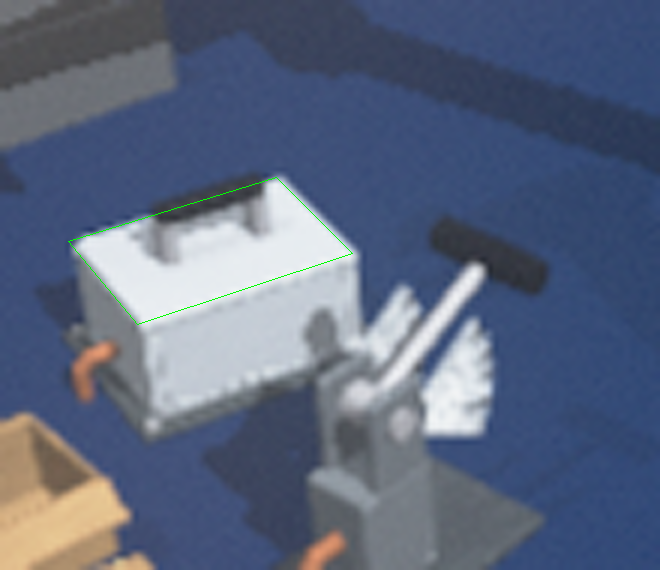

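Picture shows the lid flush on the pot all round, with the bar at (490,255) in the crop and still at rest. Next, go above the bar with the jaws shut and turned in line with the valve.

```bash
python3 -c "
from h import *
plan((477.5,-28.8,225),.197+np.pi/2)"
```

```text
t 14.7333 pos [ 527.  -277.3  304.1] jaw 29.1 F [ 0.2 -0.4  1.2] j [-0.21  0.29  0.05  0.   -1.32 -1.49]
jaw yaw 1.438 rotvec first [ 0.002 -0.33   0.006] then shift [1.000e-01 7.910e+01 2.534e+02]
```

```bash
python3 -m creep '[{"delta_pos":[0,0,0],"rot":[0,-0.11,0],"jaw":0},{"delta_pos":[0,0,0],"rot":[0,-0.11,0],"jaw":0},{"delta_pos":[0,0,0],"rot":[0,-0.11,0],"jaw":0},{"delta_pos":[0,0,25],"rot":[0,0,0],"jaw":0},{"delta_pos":[0,0,40],"rot":[0,0,0],"jaw":0},{"delta_pos":[0,0,40],"rot":[0,0,0],"jaw":0},{"delta_pos":[0,0,40],"rot":[0,0,0],"jaw":0},{"delta_pos":[0,0,40],"rot":[0,0,0],"jaw":0},{"delta_pos":[0,0,40],"rot":[0,0,0],"jaw":0},{"delta_pos":[0,0,28],"rot":[0,0,0],"jaw":0}]'
python3 -m creep '[{"delta_pos":[0,10,0],"rot":[0,0,0],"jaw":0},{"delta_pos":[0,15,0],"rot":[0,0,0],"jaw":0},{"delta_pos":[0,15,0],"rot":[0,0,0],"jaw":0},{"delta_pos":[0,15,0],"rot":[0,0,0],"jaw":0},{"delta_pos":[0,12,0],"rot":[0,0,0],"jaw":0},{"delta_pos":[0,8,0],"rot":[0,0,0],"jaw":0},{"delta_pos":[0,4,0],"rot":[0,0,0],"jaw":0},{"delta_pos":[0,0,0],"rot":[0,0,0],"jaw":0},{"delta_pos":[0,0,0],"rot":[0,0,0],"jaw":0},{"delta_pos":[0,0,0],"rot":[0,0,0],"jaw":0}]'
python3 - <<'E'
from h import *
plan((477.5,-28.8,200),.197+np.pi/2)
im=arm.get_image("scene")[:,:,::-1].copy();o=np.array([200,100]);k=7
b=cv2.resize(im[o[1]:o[1]+85,o[0]:o[0]+100],None,fx=k,fy=k,interpolation=cv2.INTER_CUBIC)
q=(proj("scene",[arm.read_state()["position"]])[0]-o+.5)*k;cv2.circle(b,tuple(int(v) for v in q),3,(0,0,255),-1)
draw(b,"scene",BAR,(540.5,-15.3,.197),0,k,o)
cv2.imwrite("pics/bar.png",b)
E
```

```text
clock: 15.57
position: [475.0, -26.6, 299.3]
ee_rot: [-0.703, -0.069, 0.071, 0.704]
contact_force: [-0.2, -0.2, 0.3]
gripper_width: 0.1
clock: 16.4
position: [477.2, -28.9, 221.9]
ee_rot: [0.704, 0.07, -0.069, -0.704]
contact_force: [-0.3, -0.0, 0.5]
gripper_width: 0.0
t 16.4 pos [477.2 -28.9 221.9] jaw 0.0 F [-0.3 -0.   0.5] j [ 0.28  0.14 -0.35  0.   -1.07 -1.65]
jaw yaw 1.767 rotvec first [ 0.    -0.     0.001] then shift [ 0.3 21.9  0.1]
```

View pics/bar.png

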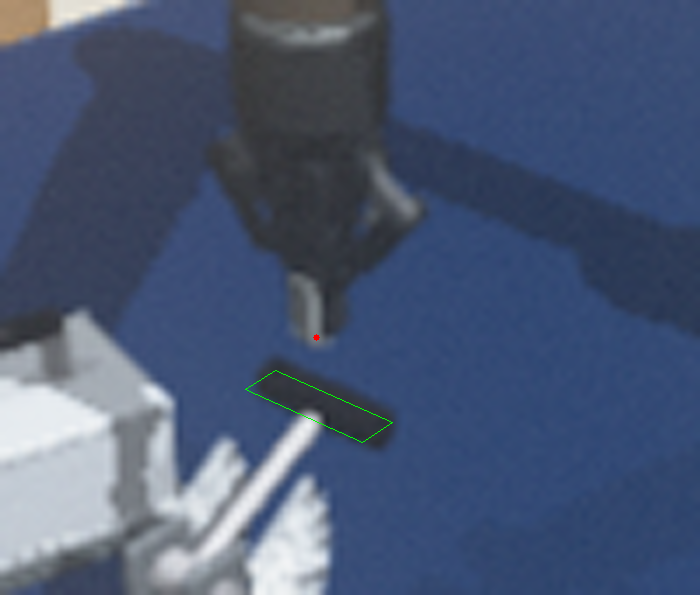

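The fingers are over the bar (bar centre about (328,403), TCP (322,343) in the crop). Descend to contact first.

```bash
python3 -m creep '[{"delta_pos":[0,6,0],"rot":[0,0,0],"jaw":0},{"delta_pos":[0,8,0],"rot":[0,0,0],"jaw":0},{"delta_pos":[0,6,0],"rot":[0,0,0],"jaw":0},{"delta_pos":[0,3,0],"rot":[0,0,0],"jaw":0},{"delta_pos":[0,2,0],"rot":[0,0,0],"jaw":0},{"delta_pos":[0,1,0],"rot":[0,0,0],"jaw":0},{"delta_pos":[0,1,0],"rot":[0,0,0],"jaw":0},{"delta_pos":[0,0.5,0],"rot":[0,0,0],"jaw":0},{"delta_pos":[0,0,0],"rot":[0,0,0],"jaw":0},{"delta_pos":[0,0,0],"rot":[0,0,0],"jaw":0}]'
python3 -m creep '[{"delta_pos":[0,0.5,0],"rot":[0,0,0],"jaw":0},{"delta_pos":[0,0.5,0],"rot":[0,0,0],"jaw":0},{"delta_pos":[0,0.5,0],"rot":[0,0,0],"jaw":0},{"delta_pos":[0,0.5,0],"rot":[0,0,0],"jaw":0},{"delta_pos":[0,0,0],"rot":[0,0,0],"jaw":0},{"delta_pos":[0,0,0],"rot":[0,0,0],"jaw":0},{"delta_pos":[0,0,0],"rot":[0,0,0],"jaw":0},{"delta_pos":[0,0,0],"rot":[0,0,0],"jaw":0},{"delta_pos":[0,0,0],"rot":[0,0,0],"jaw":0},{"delta_pos":[0,0,0],"rot":[0,0,0],"jaw":0}]'
```

```text
clock: 17.28
position: [477.0, -28.8, 194.2]
ee_rot: [0.704, 0.07, -0.069, -0.704]
contact_force: [0.2, -0.6, 3.0]
gripper_width: 0.3
clock: 18.12
position: [477.0, -28.8, 192.1]
ee_rot: [0.704, 0.07, -0.069, -0.704]
contact_force: [-1.0, -0.5, 4.6]
gripper_width: 0.2
```

```bash
python3 -m creep '[{"delta_pos":[-1.2,4,0],"rot":[0,0,0],"jaw":0},{"delta_pos":[-1.2,4,0],"rot":[0,0,0],"jaw":0},{"delta_pos":[-1.2,4,0],"rot":[0,0,0],"jaw":0},{"delta_pos":[-1.2,4,0],"rot":[0,0,0],"jaw":0},{"delta_pos":[-1.2,5,0],"rot":[0,0,0],"jaw":0},{"delta_pos":[-1,5,0],"rot":[0,0,0],"jaw":0},{"delta_pos":[-0.5,5,0],"rot":[0,0,0],"jaw":0},{"delta_pos":[-0.5,5,0],"rot":[0,0,0],"jaw":0},{"delta_pos":[-0.5,5,0],"rot":[0,0,0],"jaw":0},{"delta_pos":[-0.5,5,0],"rot":[0,0,0],"jaw":0}]'
```

```text
clock: 18.95
position: [468.2, -30.5, 145.6]
ee_rot: [-0.704, -0.07, 0.069, 0.704]
contact_force: [-0.5, 0.4, 4.3]
gripper_width: -0.4
```

```bash
python3 -m creep '[{"delta_pos":[0,5,0],"rot":[0,0,0],"jaw":0},{"delta_pos":[0,5,0],"rot":[0,0,0],"jaw":0},{"delta_pos":[0.5,4,0],"rot":[0,0,0],"jaw":0},{"delta_pos":[0.5,4,0],"rot":[0,0,0],"jaw":0},{"delta_pos":[0.5,4,0],"rot":[0,0,0],"jaw":0},{"delta_pos":[0.7,4,0],"rot":[0,0,0],"jaw":0},{"delta_pos":[0.7,3,0],"rot":[0,0,0],"jaw":0},{"delta_pos":[0.7,2,0],"rot":[0,0,0],"jaw":0},{"delta_pos":[0,0,0],"rot":[0,0,0],"jaw":0},{"delta_pos":[0,0,0],"rot":[0,0,0],"jaw":0}]'
```

```text
clock: 19.78
position: [471.6, -29.9, 114.6]
ee_rot: [0.704, 0.069, -0.07, -0.704]
contact_force: [-1.8, 0.7, 5.1]
gripper_width: 0.1
```

```bash
python3 -m creep '[{"delta_pos":[0.4,2,0],"rot":[0,0,0],"jaw":0},{"delta_pos":[0.4,2,0],"rot":[0,0,0],"jaw":0},{"delta_pos":[0.2,2,0],"rot":[0,0,0],"jaw":0},{"delta_pos":[0,1.5,0],"rot":[0,0,0],"jaw":0},{"delta_pos":[0,0,0],"rot":[0,0,0],"jaw":0},{"delta_pos":[0,0,0],"rot":[0,0,0],"jaw":0},{"delta_pos":[0,0,0],"rot":[0,0,0],"jaw":0},{"delta_pos":[0,0,0],"rot":[0,0,0],"jaw":0},{"delta_pos":[0,0,0],"rot":[0,0,0],"jaw":0},{"delta_pos":[0,0,0],"rot":[0,0,0],"jaw":0}]'
python3 - <<'E'
from h import *
plan((472,-29,107))
im=arm.get_image("scene")[:,:,::-1].copy();o=np.array([165,110]);k=6
b=cv2.resize(im[o[1]:o[1]+95,o[0]:o[0]+120],None,fx=k,fy=k,interpolation=cv2.INTER_CUBIC)
draw(b,"scene",rect(160,120,86),(526.5,-277.4,-.134),0,k,o)
draw(b,"scene",rect(24,80,95,45-120*np.cos(.3)),(540.5,-15.3,.197),0,k,o)
cv2.imwrite("pics/end.png",b)
E
```

```text
clock: 20.62
position: [473.1, -29.6, 107.7]
ee_rot: [0.704, 0.07, -0.069, -0.704]
contact_force: [-0.4, 0.2, 7.0]
gripper_width: -0.1
t 20.6167 pos [473.1 -29.6 107.7] jaw -0.1 F [-0.4  0.2  7. ] j [ 0.28  0.27 -0.52  0.   -0.78 -1.66]
jaw yaw 1.768 rotvec first [0.    0.    0.002] then shift [-0.9  0.7  0.8]
```

View pics/end.png

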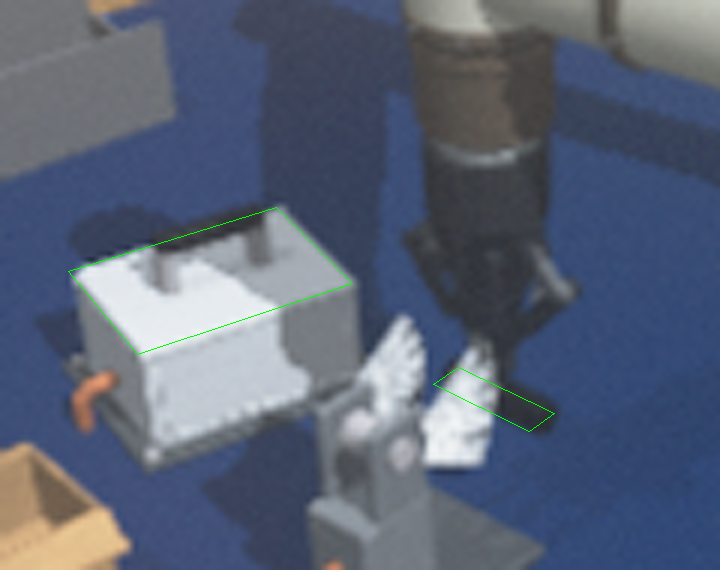

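The lid still sits flush. The bar is under the fingers at the outline predicted for the third click, with 7 N on it and a joint value of about 0.74 from the geometry.

```bash
python3 -c "
from bench import arm
print(arm.job_done());s=arm.read_state();print(s['clock'],s['position'],s['contact_force'])"
```

```text
the job is handed in; nothing more can be done
None
the job is handed in; nothing more can be done
```

I set the aluminium lid on the test pot and let go of it. Then I pressed the valve lever to its third click and handed the job in at about 20.6 s with the arm still holding it. The hand-in reported no verdict.

**Lid:** It stopped at the expected seated height with a clear contact force. After release and again at the end, the scene camera showed it flush and in line with the pot.

**Lever:** At the last check the fingertips were at z = 107.7 mm, which puts the joint at about 0.74 rad (allowed 0.67 to 0.83). The force was 7.0 N, against about 7.5 N expected. I worked the joint value out from the fingertip height because it could not be read directly. Contact at about 194 mm agreed with the bar's given rest height.

**Disagreements:**
- Scene-camera overlays sat about 1 px off the real edges, by the same amount for lid, pot, bar and fingertips, so I used positions relative to each other.
- The edge fits for the pot's y differed by about 8 mm, up to 15 mm with the foot plate included. I chose the top-camera value (-277.4 mm), which a close crop confirmed.
- With the lid held over the pot, its fits disagreed by up to 12 mm because the arm hid it in the top view. I aligned it from a scene-camera close-up instead.

**Not checked:** I did not measure the cartons, tape roll and fitting again at the end. The arm's path stayed clear of the cartons and tape roll, and the plug met no resistance going into the pot.

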